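# Clear the lid and lever open the sample well

## Robot

A 7-joint arm with a two-finger parallel gripper is mounted at the origin on a cart in front of the work surface, level with it; the furniture and walls round the work are solid. World frame = base frame: x ahead of the robot, y to its left, z up, the work surface at z = 0. Lengths are in m, angles in degrees, forces in N, time in s.
With the tool pointing down it reaches from about 0.4 to 0.85 m from the base axis. Payload 6.9 kg.
Tool frame: the origin (TCP) lies midway between the tips of the shut fingers; the grasp point (between the pads) lies 19 mm behind it; z points along the fingers, y is the direction in which the jaws open and shut (so a half turn about z gives the same grasp; the last joint's range is limited). The gripper opens to 85 mm and grips with 20 to 120 N. Pads are 22 mm wide; open, the fingers measure 114 mm over their backs; the gripper's body (76 mm by 85 mm) begins 54 mm behind the grasp point. The pads swing forward as they close: fully open they stand 13 mm farther back than shut.
Start: joints at [76.576, 29.078, -13.613, 85.955, 7.202, 65.827, -8.869], TCP at [0.208, -0.589, 0.231] pointing down, gripper open.
Joint ranges: [-176.47, 176.47], [-13.61, 117.27], [-81.72, 77.17], [0.22, 143.17], [-87.28, 267.28], [10, 112.55], [-165.47, 165.47]. Speed limits (degrees/s): [136.94, 136.94, 180, 180, 180, 180, 180].

## Interface

Orientations are given as [roll, pitch, yaw] about the fixed x, y, z axes, in that order (R = Rz(yaw) Ry(pitch) Rx(roll)).
In Python, from plant import state, viewer, workorder gives the robot as it stands.
- The arm moves only by the shell command python3 -m creep 'ROWS' [OPENING] [FORCE]. ROWS is JSON, a list of rows, each a list of 2 entries, a list of its own where there are three numbers: the shift along the tool's x, y, z in m, then the turn about the tool's z in degrees. A call has 1 to 20 rows; each row shifts and turns the pose as measured when the row begins, along the tool's axes as they then stand; what a row does not reach is not made up. A row lasts 1/12 s, in which the tool goes at most 41.7 mm and 7.16 degrees, less where a joint would pass 70% of its speed; a pose out of reach is approached as far as the arm can. A call with a gripper value outside its range is refused whole. OPENING is the finger opening in m, from 0 to 0.0854, set as the call begins (- or left out, the last holds). The fingers move at their own pace and stop on an object; FORCE is the grip in N (left out, the last holds). Time passes only in rows, so rows that do not move let the fingers close. It gives the time, the measured TCP pose, the force and the opening at its end, in the units of the state.
- state(): the state, without advancing time (a new reading comes with each control period).
- viewer.read_camera(name): name is "scene" or "side" or "wrist"; returns a dict with "frame" (480x640x3 uint8, red, green, blue), "fx", "fy", "cx", "cy" (pixels), "R" (3x3) and "t" (3): a world point X has camera coordinates R X + t. Camera axes: x right, y down, z forward; pixel columns grow to the right and rows downward; lengths in m; the calibration is good to about 2 mm. A picture is of the moment at which its call begins. There is no depth.
- workorder.close_job(): hands the job in, once; it reports no verdict.
The state is a dict: "t": time; "joint_pos": joint angles; "qvel": joint speeds; "tau": joint torques, N m; "eef_pos": TCP position; "eef_rot": TCP orientation; "force": force on the tool from outside, world axes, zero at the start; "torque": the same for the moment, N m; "grip_width": finger opening in m.
Only numpy, scipy, OpenCV 4.12 (cv2) and the standard library are available. Lean on these libraries where they do the work, as an engineer would, in place of code of your own. Each camera call takes 0.05 s, during which the arm holds its last target.

## Task

The grease tin stands on the heavy steel flap of the sample well: push it gently along, without gripping or lifting it, until it stands wholly off the flap on the fixed rear deck. Then press the lever's paddle down with the fingertips, at or close to its rubber stop, so that the lever raises the flap; do not lift the flap directly, unseat the lever or disturb the things standing around. Finish while still holding the paddle down with the flap raised.

Things in the scene. Friction and masses are not known exactly. Their poses are not given: they have to be found in the camera images.
- sample_well: Fixed steel box on a base plate (6 mm thick, local x -0.242 to 0.227), 100 mm wide. Local x runs from the lever's paddle to the rear deck, z up; origin on the worktop below the flap's tongue. All offsets here are in this frame. Box front wall at x = 0.016; two crucibles inside; flap on top, fixed deck behind it
- rear_deck (a point): Middle of the rear deck's top, at (0.175, 0, 0.089) of sample_well: the tin belongs here. Deck fixed and flat, x = 0.1265 to 0.221, 1 mm lower than the shut flap's top; 88 mm clear between 6 mm high curbs at both sides, and a like curb at its rear end (x = 0.221)
- stop_top (a point): Centre of the top of the rubber stop (20 mm diameter), at (-0.182, 0, 0.030) of sample_well, under the lever's long arm; the fully pressed bar rests on it
- saddle (a point): Middle of the fulcrum slots, where the lever's trunnions rest, at (-0.062, 0, 0.086) of sample_well. Two cheeks with slots open at the top, 28 x 40 mm over all, tops at z = 0.0985
- flap (a joint): Opening angle of the heavy flap (2.4 to 3.8 kg, lead-filled, damped, falls shut by itself), rad. 0 = shut; grows as the tongue end rises, about the hinge line at sample_well x = 0.123, z = 0.076. Lever fully on its stop: about 0.34
- flap_tongue (a point): Middle of the top front edge of the flap's tongue, 143 mm before the hinge line. Shut flap, steel: plate x = 0.010 to 0.123, 98 mm wide, top at z = 0.090 (14 mm thick); tongue 44 mm wide from x = 0.010 to -0.020, over the lever's roller
- lever: Loose lever, aluminium bar 16 x 8 mm with a 52 x 56 mm paddle at the long end, 0.22 kg; its trunnions rest in the open fulcrum slots, its freely turning roller under the flap's tongue 60 mm beyond. Origin on the trunnion axis; at rest its axes are parallel to sample_well's and the bar rises to the paddle by 0.40 rad; fully pressed it falls to it by about 0.4 rad. Pressing takes 3 to 10 N
- paddle (a point): Centre of the paddle's upper face, 150 mm from the trunnion axis; at rest about (-0.198, 0, 0.148) of sample_well, fully pressed about (-0.201, 0, 0.030). A tall chiller with an upright front stands at world x above 0.57, behind the lever: only some 60 to 150 mm behind the paddle's centre, so turn the gripper's wide side along the lever
- grease_tin: Flat round tin, 64 mm diameter, 33 mm high, 0.25 kg, standing on the flap; origin at the centre of its underside
- brass_weight: Bystander: small knobbed weight, 32 mm diameter, 42 mm high; origin at its underside. Leave alone
- sample_jar: Bystander: screw-cap jar, 54 mm diameter, 80 mm high; origin at its underside. Leave alone
- beaker: Bystander: glass beaker, 70 mm diameter, 86 mm high; origin at its underside. Leave alone
- ring_nut: Bystander: large metal ring nut, 68 mm diameter, 34 mm high; origin at its underside. Leave alone
- lever_pivot (a point): Middle of the lever's trunnion axis; seated when it coincides with saddle
There are look-alikes about, which are no part of the job. Leave any red look-alike of the grease_tin alone.

How it is judged:
By the outcome, as a careful person would: the job done as asked, in the order asked, and still so for the second after the job is handed in, while the arm keeps its last pose, push and grip.
It also fails if it takes over 51 s, if anything falls off the work surface, if the arm or the gripper's body presses on something with over 40 N, if the wrist force passes 120 N, or if a joint passes its speed limit or range.

## Working session

There is one attempt and no reset: what is moved stays moved. The work goes in short steps, Python scripts to look and compute and a shell command to move; the robot and the scene stay as the last step left them, time stands still between calls to the robot, and variables do not carry over. Pictures are saved under pics/ and viewed, and the job is handed in when it is done.

```bash
ls; mkdir -p pics
python3 - <<'E'
from plant import state, viewer, workorder
import cv2
print(state())
for n in ["scene","side","wrist"]:
    c=viewer.read_camera(n); cv2.imwrite(f"pics/{n}0.png",c["frame"][:,:,::-1])
    print(n,c["fx"],c["fy"],c["cx"],c["cy"],c["R"],c["t"])
E
```

```text
pics
{'t': 0.0, 'joint_pos': array([ 76.57595283,  29.12557516, -13.60832013,  86.00750699,
         7.2026775 ,  65.82755856,  -8.86979654]), 'qvel': array([ 0.00774658, -0.00372284, -0.01722447, -0.03068889, -0.04569868,
       -0.04423106, -0.01838583]), 'tau': array([ 6.70483169e-04, -6.20593286e+01, -2.18627751e+00, -2.49655974e+01,
        1.29104045e-02,  1.18954817e-02,  1.41725471e-05]), 'eef_pos': array([ 0.20805795, -0.58882719,  0.23043601]), 'eef_rot': array([-1.79898245e+02,  2.84331981e-03,  1.94687183e+01]), 'force': array([ 0.13637717, -0.08533704, -0.0175347 ]), 'torque': array([-0.02892505,  0.00595293, -0.01058128]), 'grip_width': 0.08530750850238063}
scene 609.6192135679445 609.6192135679445 319.5966737392637 230.20046685473642 [[-0.58960816 -0.80764241  0.00871506]
 [-0.60469639  0.43424566 -0.66766233]
 [ 0.53544794 -0.39892912 -0.74441323]] [0.31547412 0.40680536 1.22270448]
side 505.3129814480941 505.3129814480941 322.43354775988337 243.52194716091617 [[-0.78762608 -0.61592521  0.01677154]
 [-0.50220846  0.62596272 -0.5966216 ]
 [ 0.35697592 -0.47833754 -0.80234742]] [0.43297215 0.33658264 1.04121216]
wrist 376.179132261557 376.179132261557 318.10826838298755 238.00599016284653 [[ 0.33409289 -0.94253861 -0.00170367]
 [-0.89730984 -0.31861324  0.30548429]
 [-0.28847355 -0.10053141 -0.95219559]] [-0.62415729 -0.04068414  0.37982783]
```

View pics/scene0.png

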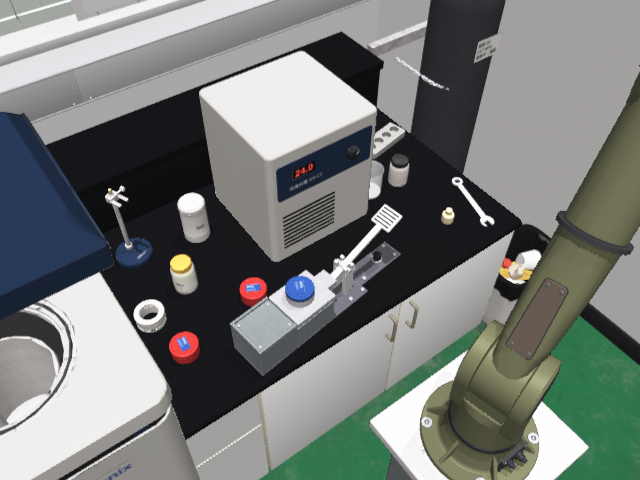

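View pics/side0.png

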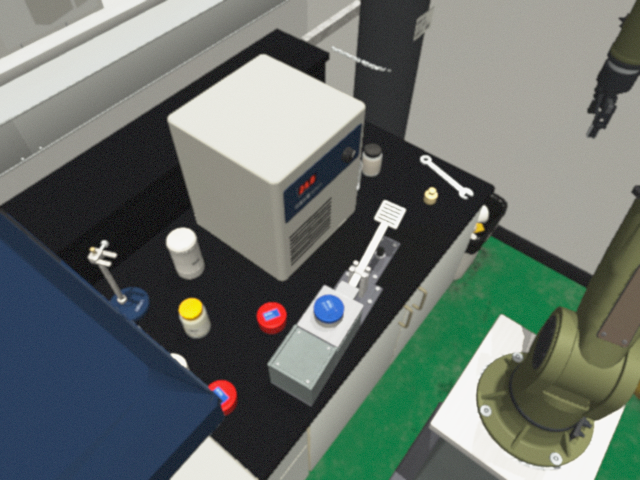

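View pics/wrist0.png

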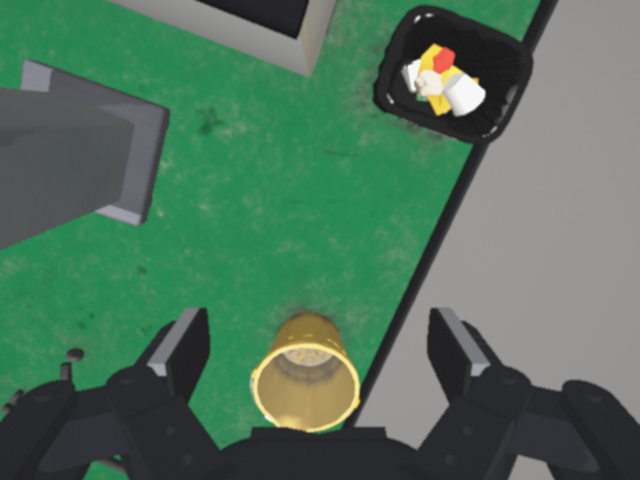

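Run:
```python
import cv2
a=cv2.imread("pics/scene0.png")[190:390,215:415]; cv2.imwrite("pics/scene0c.png",cv2.resize(a,(800,800),interpolation=cv2.INTER_CUBIC)[:600])
cv2.imwrite("pics/scene0d.png",cv2.resize(a[50:],(800,600),interpolation=cv2.INTER_CUBIC))
a=cv2.imread("pics/side0.png")[190:410,240:440]; cv2.imwrite("pics/side0c.png",cv2.resize(a,None,fx=2.7,fy=2.7,interpolation=cv2.INTER_CUBIC))
```

```text
(no output)
```

View pics/scene0c.png

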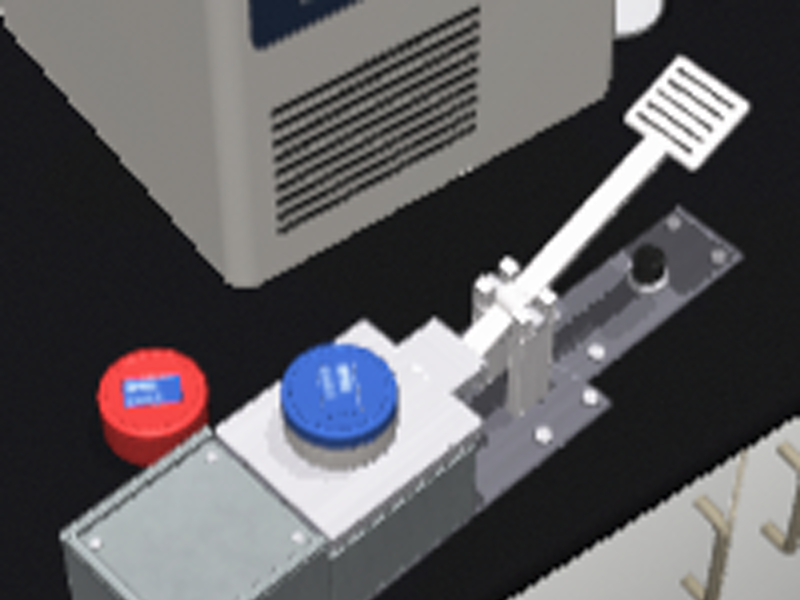

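View pics/scene0d.png

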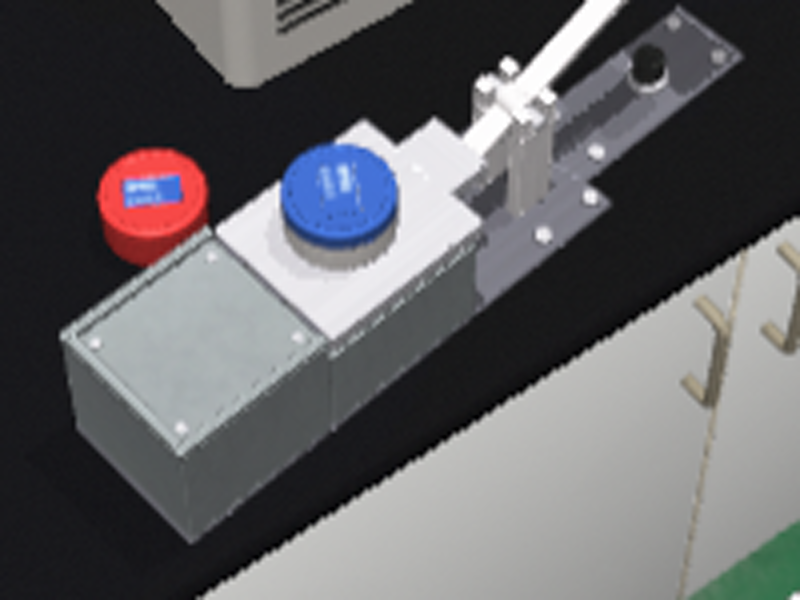

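View pics/side0c.png

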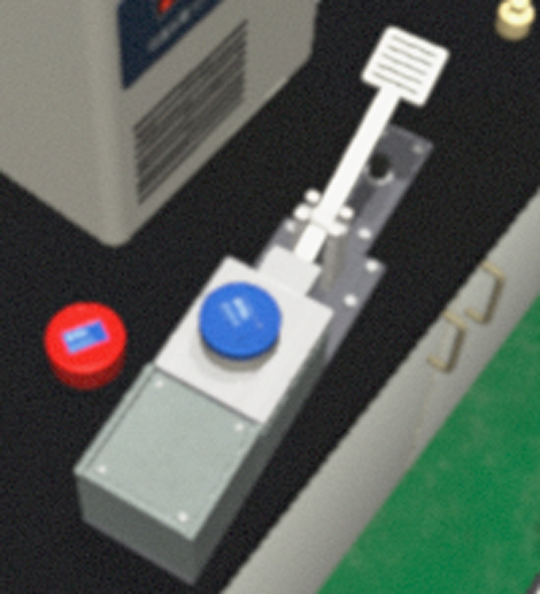

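```bash
cat > h.py <<'E'
import numpy as np, cv2
from scipy.optimize import least_squares
from plant import state, viewer, workorder
def proj(c,X):
    p=np.asarray(X,float)@np.array(c["R"]).T+np.array(c["t"])
    return np.stack([c["fx"]*p[:,0]/p[:,2]+c["cx"],c["fy"]*p[:,1]/p[:,2]+c["cy"]],1)
def onz(c,uv,z):
    R=np.array(c["R"]);t=np.array(c["t"]);o=-R.T@t
    d=R.T@np.array([(uv[0]-c["cx"])/c["fx"],(uv[1]-c["cy"])/c["fy"],1]); return o+d*(z-o[2])/d[2]
def W(p,X):
    X=np.atleast_2d(X).astype(float); th=p[2]; Rz=np.array([[np.cos(th),-np.sin(th),0],[np.sin(th),np.cos(th),0],[0,0,1]])
    return X@Rz.T+np.array([p[0],p[1],0])
E
python3 - <<'E'
from h import *
sc=viewer.read_camera("scene"); sd=viewer.read_camera("side")
L=[(.01,.049,.09),(.123,.049,.09),(.123,-.049,.09),(.01,-.049,.09),(-.02,-.022,.09),(-.02,.022,.09),(.227,.05,.095),(.227,-.05,.095),(-.182,0,.03),(-.198,0,.148)]
S=np.array([(482,425),(332,540),(215,428),(365,320),(434,320),(487,357),(180,652),(62,538),(650,253),(687,112)])/4+[215,190]
L2=[(.01,-.049,.09),(.01,.049,.09),(.123,.049,.09),(.123,-.049,.09),(-.02,.022,.09),(.227,-.05,.095),(-.182,0,.03),(-.198,0,.148)]
S2=np.array([(231,256),(333,312),(263,424),(156,364),(320,270),(78,470),(380,163),(405,65)])/2.7+[240,190]
f1=lambda p:(proj(sc,W(p,L))-S); f2=lambda p:(proj(sd,W(p,L2))-S2)
for f in (lambda p:f1(p).ravel(), lambda p:f2(p).ravel(), lambda p:np.r_[f1(p).ravel(),f2(p).ravel()]):
    r=least_squares(f,[.5,0,1.5],loss='soft_l1'); print(r.x,np.degrees(r.x[2]),r.cost)
p=r.x; print(f1(p).round(1).tolist());print(f2(p).round(1).tolist())
np.save("p.npy",p)
# tin: ellipse of blue
for n,c in (("scene",sc),("side",sd)):
    a=c["frame"].astype(int); m=((a[:,:,2]>a[:,:,0]+60)&(a[:,:,2]>110)).astype(np.uint8); 
    k,lab,st,ce=cv2.connectedComponentsWithStats(m)
    for i in range(1,k):
        if 200<st[i,4]<3000:
            cs,_=cv2.findContours((lab==i).astype(np.uint8),0,2); e=cv2.fitEllipse(max(cs,key=len)); w=onz(c,e[0],.123); 
            th=p[2]; d=w[:2]-p[:2]; print(n,st[i],e,w,"local",d@[np.cos(th),np.sin(th)],d@[-np.sin(th),np.cos(th)])
for q in [(-.198,0,.148),(-.201,0,.03),(.175,0,.089),(-.062,0,.086),(0.02,0,.09)]: print(q,W(p,q))
E
```

```text
[0.43456414 0.06158308 1.69952249] 97.37546559428769 4.071538213226088
[0.43577975 0.06391837 1.70070999] 97.44350443346676 3.059669146916772
[0.43498582 0.06255552 1.70137921] 97.48184781142774 9.012656441075094
[[0.4, -1.0], [-0.3, 0.3], [-1.2, 0.5], [-0.7, -0.4], [-0.1, -0.7], [0.3, 1.3], [-0.1, 1.2], [-1.3, -0.8], [-0.5, 0.7], [-1.1, -0.2]]
[[-0.3, -0.1], [1.6, -0.5], [1.5, 0.1], [-0.2, -0.2], [1.8, -0.9], [-0.2, 0.1], [0.8, -0.9], [0.5, 0.1]]
scene [285 276  29  26 577] ((298.93511962890625, 287.8802795410156), (24.71045684814453, 28.470561981201172), 83.3801040649414) [0.4285721  0.13392143 0.123     ] local 0.07159345373709064 -0.002933583491317089
side [314 294  30  29 678] ((328.34771728515625, 308.23333740234375), (27.49062156677246, 29.780731201171875), 92.58688354492188) [0.43065373 0.13600974 0.123     ] local 0.07339292713595721 -0.005269412505042694
(-0.198, 0, 0.148) [[ 0.46076782 -0.13375874  0.148     ]]
(-0.201, 0, 0.03) [[ 0.46115845 -0.13673319  0.03      ]]
(0.175, 0, 0.089) [[0.41219871 0.2360656  0.089     ]]
(-0.062, 0, 0.086) [[0.44305897 0.00108338 0.086     ]]
(0.02, 0, 0.09) [[0.43238158 0.08238525 0.09      ]]
```

```bash
python3 -m creep '[[[0.026,-0.0208,0],0],[[0.026,-0.0208,0],0],[[0.026,-0.0208,0],0],[[0.026,-0.0208,0],0],[[0.026,-0.0208,0],0],[[0.026,-0.0208,0],0],[[0.026,-0.0208,0],0],[[0.026,-0.0208,0],0],[[0.026,-0.0208,0],0],[[0.026,-0.0208,0],0],[[0.026,-0.0208,0],0],[[0.026,-0.0208,0],0]]' 0.04 20
```

```text
t: 1.25
eef_pos: [0.422, -0.2437, 0.2279]
eef_rot: [179.9, 0.2, 18.5]
force: [0.6, -1.1, -0.3]
grip_width: 0.0398
```

```bash
python3 -m creep '[[[0.0112,-0.0301,0],0],[[0.0112,-0.0301,0],0],[[0.0112,-0.0301,0],0],[[0.0112,-0.0301,0],0],[[0.0112,-0.0301,0],0],[[0.0112,-0.0301,0],0],[[0.0112,-0.0301,0],0],[[0.0112,-0.0301,0],0],[[0.0112,-0.0301,0],0],[[0.0112,-0.0301,0],0]]'
python3 -m creep '[[[0,0,0],-6.6],[[0,0,0],-6.6],[[0,0,0],-6.6],[[0,0,0],-6.6],[[0,0,0],-6.6],[[0,0,0],-6.6],[[0,0,0],-6.6],[[0,0,0],-6.6],[[0,0,0],-6.6],[[0,0,0],-6.6],[[0,0,0],-6.6],[[0,0,0],-6.6]]'
cat >> h.py <<'E'
def rep(p=None):
    p=np.load("p.npy") if p is None else p; s=state(); th=p[2]; d=s["eef_pos"][:2]-p[:2]
    print("t",s["t"],"local",(d@[np.cos(th),np.sin(th)]).round(4),(d@[-np.sin(th),np.cos(th)]).round(4),s["eef_pos"][2].round(4),"yaw-",(s["eef_rot"][2]-np.degrees(th)).round(2),s["eef_rot"][:2].round(2),"F",s["force"].round(1),"j",s["joint_pos"].round(0),s["grip_width"].round(4))
E
python3 - <<'E'
from h import *
rep(); c=viewer.read_camera("wrist"); cv2.imwrite("pics/w1.png",c["frame"][:,:,::-1])
print(-np.array(c["R"]).T@c["t"])
p=np.load("p.npy")
E
```

```text
t: 2.08
eef_pos: [0.4344, 0.0932, 0.2282]
eef_rot: [179.8, -0.1, 18.6]
force: [0.2, -0.1, -0.2]
grip_width: 0.0397
t: 3.08
eef_pos: [0.4329, 0.1056, 0.2296]
eef_rot: [179.6, 0.1, 102.2]
force: [0.8, 0.2, -0.1]
grip_width: 0.0399Traceback (most recent call last):
  File "<stdin>", line 2, in <module>
  File "h.py", line 15, in rep
    print("t",s["t"],"local",(d@[np.cos(th),np.sin(th)]).round(4),(d@[-np.sin(th),np.cos(th)]).round(4),s["eef_pos"][2].round(4),"yaw-",(s["eef_rot"][2]-np.degrees(th)).round(2),s["eef_rot"][:2].round(2),"F",s["force"].round(1),"j",s["joint_pos"].round(0),s["grip_width"].round(4))
                                                                                                                                                                                                                                                                ^^^^^^^^^^^^^^^^^^^^^
AttributeError: 'float' object has no attribute 'round'
```

```bash
sed -i 's/s\["grip_width"\].round(4)/s["grip_width"]/' h.py
python3 - <<'E'
from h import *
rep(); c=viewer.read_camera("wrist"); cv2.imwrite("pics/w1.png",c["frame"][:,:,::-1])
print(-np.array(c["R"]).T@c["t"])
E
```

```text
t 3.0833 local 0.043 -0.0035 0.2296 yaw- 4.69 [1.7963e+02 5.0000e-02] F [ 0.8  0.2 -0.1] j [ 21.  17. -49. 112.  15.  58. -23.] 0.0399278201447306
[0.4149218  0.18207245 0.37209246]
```

View pics/w1.png

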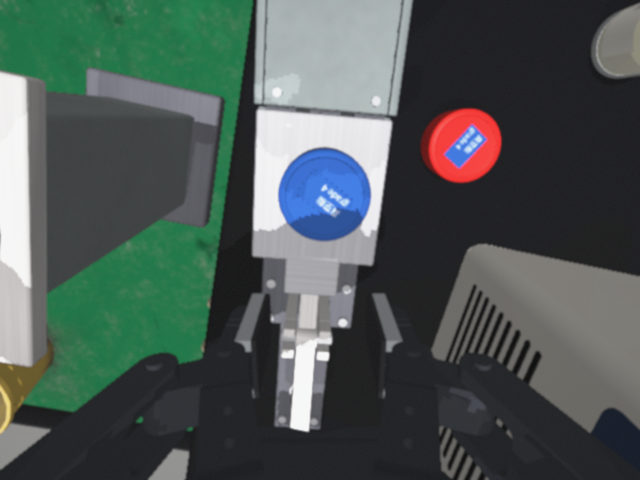

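Run:
```python
from h import *
p=np.load("p.npy"); c=viewer.read_camera("wrist"); th=p[2]
def loc(uv,z):
    d=onz(c,uv,z)[:2]-p[:2]; return (d@[np.cos(th),np.sin(th)]).round(4),(d@[-np.sin(th),np.cos(th)]).round(4)
for uv in [(258,108),(392,118),(252,262),(376,266)]: print(loc(uv,.09))
print("tin",loc((325,194.5),.123)); print("red",loc((462,145),.033))
rep()
```

```text
(np.float64(0.1232), np.float64(0.0459))
(np.float64(0.1251), np.float64(-0.0497))
(np.float64(0.0058), np.float64(0.0458))
(np.float64(0.0111), np.float64(-0.054))
tin (np.float64(0.0721), np.float64(-0.0059))
red (np.float64(0.1091), np.float64(-0.1255))
t 3.1833 local 0.0429 -0.0035 0.2295 yaw- 4.45 [1.7964e+02 3.0000e-02] F [ 0.9 -0.4  0.3] j [ 21.  17. -49. 112.  15.  58. -23.] 0.03988627529024528
```

```bash
python3 -m creep '[[[-0.012,0,0],2.2],[[-0.012,0,0],2.2],[[0,0,0],0],[[0,0,0.01],0],[[0,0,0.02],0],[[0,0,0.02],0],[[0,0,0.02],0],[[0,0,0.01],0],[[0,0,0],0],[[0,0,0],0]]'
python3 -c "from h import *; rep()"
```

```text
t: 4.02
eef_pos: [0.4385, 0.0774, 0.1439]
eef_rot: [179.6, 0.0, 95.6]
force: [-0.9, 0.7, 0.8]
grip_width: 0.0401
t 4.0167 local 0.0143 -0.0054 0.1439 yaw- -1.92 [1.7957e+02 2.0000e-02] F [-0.9  0.7  0.8] j [ 18.  23. -43. 119.  22.  45. -33.] 0.040065731839430484
```

```bash
python3 -m creep '[[[0.001,-0.002,0.01],-1.5],[[0,0,0.015],0],[[0,0,0.01],0],[[0,0,0.004],0],[[0,0,0],0],[[0,0,0],0]]'
python3 - <<'E'
from h import *
rep(); c=viewer.read_camera("side"); cv2.imwrite("pics/s2.png",cv2.resize(c["frame"][190:390,220:480,::-1],None,fx=3,fy=3,interpolation=2))
E
```

```text
t: 4.52
eef_pos: [0.4386, 0.0791, 0.1057]
eef_rot: [179.3, 0.0, 96.9]
force: [-0.2, -0.0, 1.1]
grip_width: 0.0401
t 4.5167 local 0.016 -0.0057 0.1057 yaw- -0.54 [1.7931e+02 2.0000e-02] F [-0.2 -0.   1.1] j [ 15.  26. -40. 122.  27.  40. -36.] 0.040092538603398835
```

View pics/s2.png

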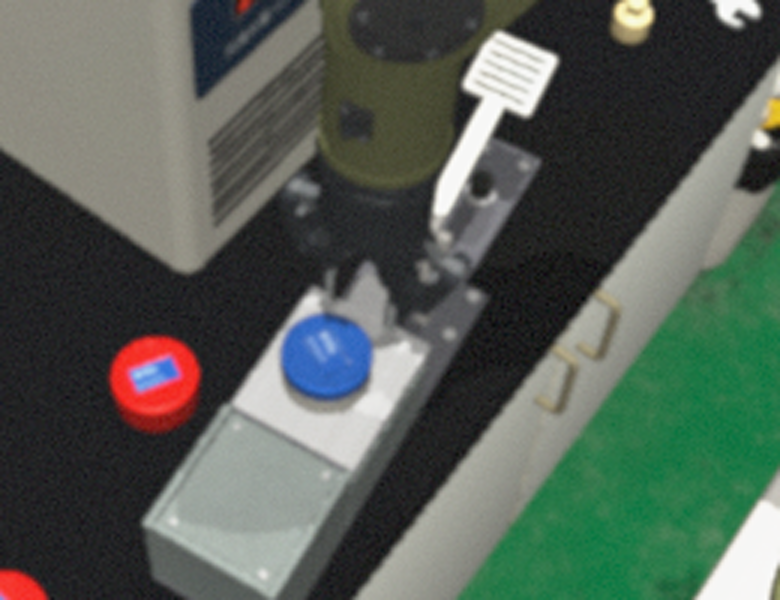

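```bash
python3 -m creep '[[[0.001,0,0.005],0],[[0.003,0,0],0],[[0.004,0,0],0],[[0.004,-0.0005,0],0],[[0.004,-0.0005,0],0],[[0.004,0,0],0],[[0.004,0,0],0],[[0.004,0,0],0],[[0.004,0,0],0],[[0.004,0,0],0]]'
python3 -c "from h import *; rep()"
```

```text
t: 5.4
eef_pos: [0.4338, 0.1179, 0.1021]
eef_rot: [179.1, 0.1, 96.8]
force: [-0.1, 0.1, -0.1]
grip_width: 0.0401
t 5.4 local 0.055 -0.006 0.1021 yaw- -0.63 [1.7913e+02 8.0000e-02] F [-0.1  0.1 -0.1] j [  9.  27. -39. 122.  28.  39. -42.] 0.04012090775786672
```

```bash
cat >> h.py <<'E'
def tin(n,z=.123,save=None):
    p=np.load("p.npy"); c=viewer.read_camera(n); a=c["frame"].astype(int)
    m=((a[:,:,2]>a[:,:,0]+60)&(a[:,:,2]>110)).astype(np.uint8); k,lab,st,ce=cv2.connectedComponentsWithStats(m); th=p[2]
    for i in range(1,k):
        if 200<st[i,4]<3000 and abs(st[i,2]-st[i,3])<15:
            cs,_=cv2.findContours((lab==i).astype(np.uint8),0,2); e=cv2.fitEllipse(max(cs,key=len)); d=onz(c,e[0],z)[:2]-p[:2]
            print(n,st[i],"local",d@[np.cos(th),np.sin(th)],d@[-np.sin(th),np.cos(th)])
    if save: cv2.imwrite(save,cv2.resize(c["frame"][190:390,180:440,::-1],None,fx=3,fy=3,interpolation=2))
E
python3 - <<'E'
from h import *
tin("side",save="pics/s3.png"); tin("scene",save="pics/c3.png"); rep()
E
```

```text
side [309 302  31  29 659] local 0.09418242094069736 -0.005129864375524995
scene [278 282  29  25 529] local 0.09520303013592094 -0.0027343454874710956
t 5.5 local 0.0556 -0.0062 0.1023 yaw- -0.57 [1.7911e+02 5.0000e-02] F [-0.6 -0.1 -0.5] j [  9.  27. -40. 122.  28.  39. -42.] 0.04004247541358497
```

View pics/s3.png

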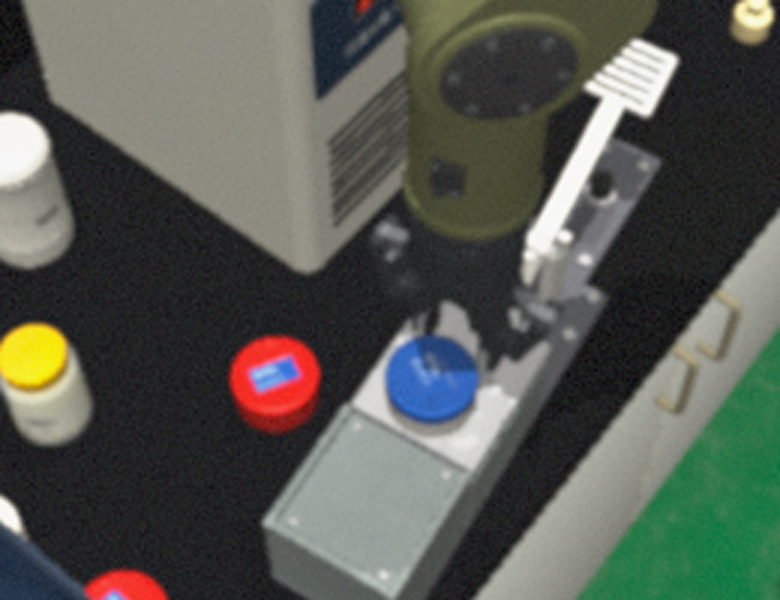

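View pics/c3.png

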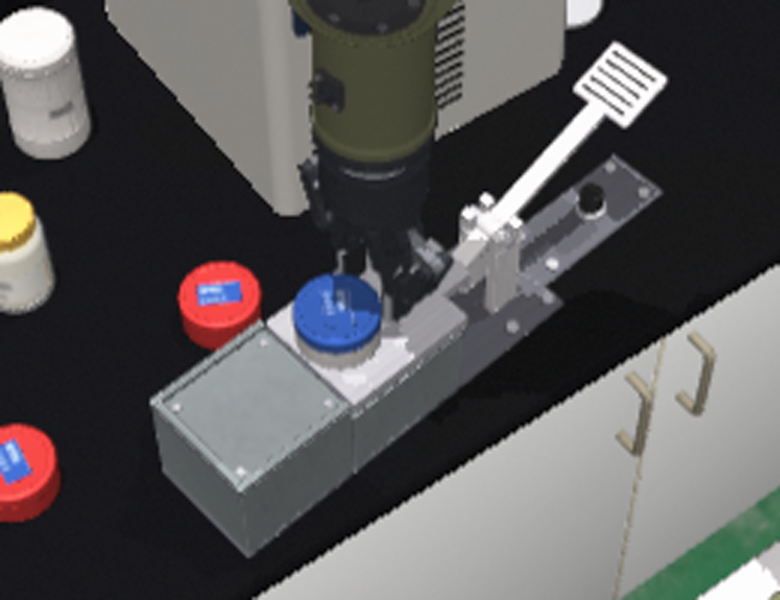

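```bash
python3 -m creep '[[[0.004,-0.0004,0],-0.1],[[0.004,-0.0004,0],-0.1],[[0.004,-0.0004,0],-0.1],[[0.004,-0.0004,0],0],[[0.004,-0.0004,0],0],[[0.004,-0.0004,0],0],[[0.004,-0.0004,0],0],[[0.004,-0.0004,0],0],[[0.004,-0.0004,0],0],[[0.004,-0.0004,0],0],[[0.004,0,0],0],[[0.004,0,0],0],[[0.004,0,0],0],[[0.003,0,0],0],[[0.002,0,0],0],[[0,0,0],0]]'
python3 - <<'E'
from h import *
rep(); tin("side",z=.122,save="pics/s4.png"); tin("scene",z=.122,save="pics/c4.png")
E
```

```text
t: 6.83
eef_pos: [0.4213, 0.1804, 0.1019]
eef_rot: [179.1, 0.1, 97.2]
force: [-0.6, 0.5, -0.2]
grip_width: 0.0401
t 6.8333 local 0.1186 -0.0018 0.1019 yaw- -0.24 [1.7915e+02 7.0000e-02] F [-0.6  0.5 -0.2] j [  1.  27. -39. 121.  28.  40. -49.] 0.0400549298434968
side [293 328  33  29 733] local 0.15735896745049374 -0.001050148707378388
scene [256 299  30  27 584] local 0.15606349020377458 0.0016994234037836695
```

View pics/c4.png

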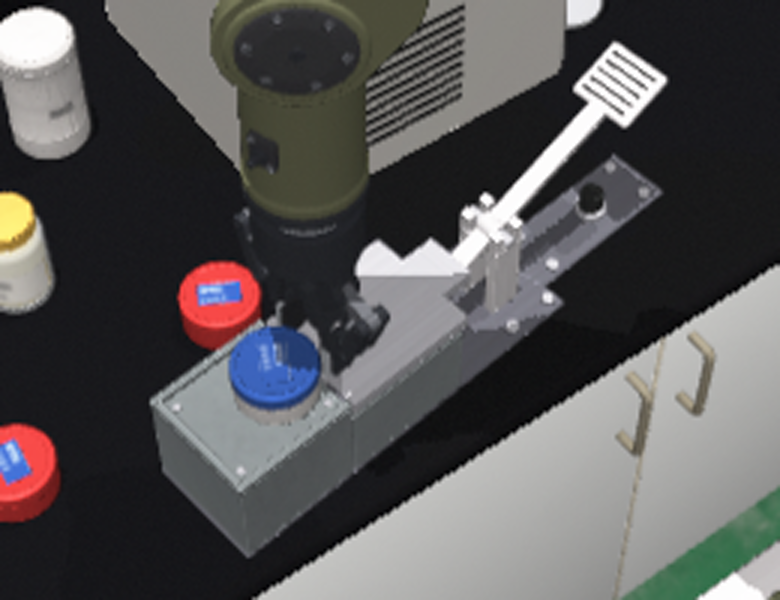

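```bash
python3 -m creep '[[[0.003,0,0],0],[[0.004,0,0],0],[[0.004,0,0],0],[[0.004,0,0],0],[[0.002,0,0],0],[[0,0,0],0],[[-0.005,0,0],0],[[-0.008,0,0],0],[[-0.005,0,0],0]]'
python3 - <<'E'
from h import *
rep(); tin("side",z=.122,save="pics/s5.png"); tin("scene",z=.122,save="pics/c5.png")
E
```

```text
t: 7.68
eef_pos: [0.4215, 0.1805, 0.102]
eef_rot: [179.1, 0.0, 97.3]
force: [0.5, 0.5, -0.0]
grip_width: 0.04
t 7.6833 local 0.1187 -0.002 0.102 yaw- -0.18 [1.7911e+02 4.0000e-02] F [ 0.5  0.5 -0. ] j [  1.  27. -39. 121.  28.  40. -49.] 0.04003554410546394
side [288 333  33  32 789] local 0.17415858035347082 -0.0012209462114470204
scene [250 304  30  27 627] local 0.1725964819662499 0.0015585532264501983
```

View pics/c5.png

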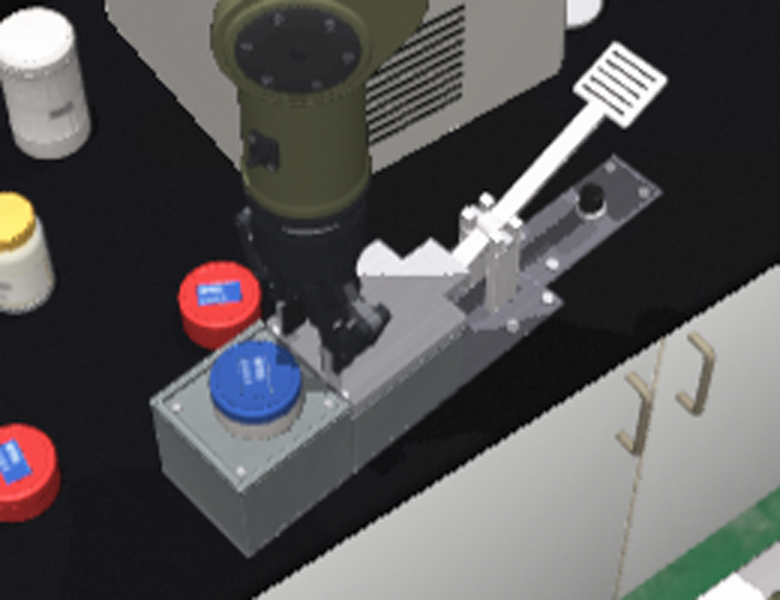

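View pics/s5.png

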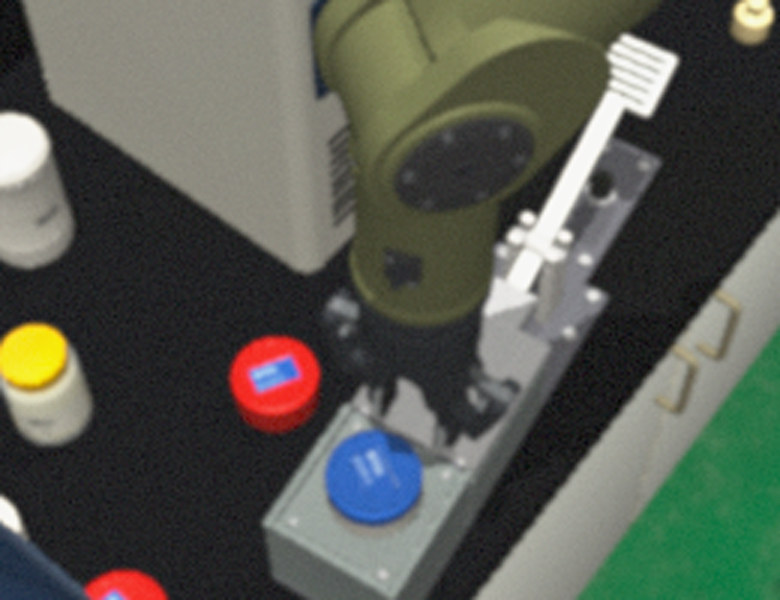

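```bash
python3 -m creep '[[[-0.003,0,-0.005],0],[[0,0,-0.02],0],[[0,0,-0.025],0],[[0,0,-0.025],0],[[0,0,-0.025],0],[[0,0,-0.02],0],[[0,0,0],0]]' 0
python3 - <<'E'
from h import *
rep(); c=viewer.read_camera("scene")
p=np.load("p.npy");th=p[2]
for n,uv in dict(weight=(447,221),jar=(398,182),beaker=(372,193),chillfront=(276,260),chillfront2=(366,214)).items():
    w=onz(c,uv,0); d=w[:2]-p[:2]; print(n,w.round(3),d@[np.cos(th),np.sin(th)],d@[-np.sin(th),np.cos(th)])
E
```

```text
t: 8.37
eef_pos: [0.4187, 0.175, 0.228]
eef_rot: [179.4, 0.0, 97.2]
force: [0.1, 0.5, 0.9]
grip_width: -0.0001
t 8.3667 local 0.1136 0.0015 0.228 yaw- -0.3 [1.7941e+02 2.0000e-02] F [0.1 0.5 0.9] j [ 10.  18. -47. 111.  15.  57. -37.] -6.743941309466536e-05
weight [ 0.456 -0.358  0.   ] -0.4200810936224781 0.03446417488984586
jar [ 0.644 -0.351  0.   ] -0.4374832066132454 -0.15311037944997896
beaker [ 0.652 -0.264  0.   ] -0.3522154923666521 -0.17295185150579595
chillfront [0.608 0.081 0.   ] -0.004438153253380697 -0.17414825857719976
chillfront2 [ 0.6   -0.201  0.   ] -0.28235973500236855 -0.12944908066322539
```

```bash
python3 -m creep '[[[-0.012,0,0],0],[[-0.025,0,0],0],[[-0.025,0,0],0],[[-0.025,0,0],0],[[-0.025,0,0],0],[[-0.025,0,0],0],[[-0.025,0,0],0],[[-0.025,0,0],0],[[-0.025,0,0],0],[[-0.025,0,0],0],[[-0.025,0,0],0],[[-0.018,0,0],0],[[-0.008,0,0],0],[[0,0,0],0]]'
python3 -c "from h import *; rep()"
python3 -m creep '[[[0,0,0],-5],[[0,0,0],-6.6],[[0,0,0],-6.6],[[0,0,0],-6.6],[[0,0,0],-6.6],[[0,0,0],-6.6],[[0,0,0],-6.6],[[0,0,0],-6.6],[[0,0,0],-6.6],[[0,0,0],-6.6],[[0,0,0],-6.6],[[0,0,0],-6.6],[[0,0,0],-6],[[0,0,0],-3],[[0,0,0],0]]'
python3 -c "from h import *; rep()"
```

```text
t: 9.58
eef_pos: [0.4488, -0.126, 0.2168]
eef_rot: [-179.8, -0.2, 97.3]
force: [0.8, -0.5, -0.5]
grip_width: -0.0002
t 9.5833 local -0.1887 0.0109 0.2168 yaw- -0.15 [-179.79   -0.24] F [ 0.8 -0.5 -0.5] j [ 44.  19. -41. 110.  15.  57.   3.] -0.00018100359457754773
t: 10.83
eef_pos: [0.4433, -0.1034, 0.213]
eef_rot: [179.3, -0.6, -170.2]
force: [-0.2, 0.4, 0.1]
grip_width: 0.0001
t 10.8333 local -0.1657 0.0134 0.213 yaw- -267.71 [179.27  -0.57] F [-0.2  0.4  0.1] j [ 57.  26. -67. 111.  27.  62.  78.] 9.478883470261423e-05
```

```bash
python3 -m creep '[[[-0.004,-0.011,0],1],[[-0.005,-0.013,0],1],[[-0.004,-0.010,0],0],[[0,0,0],0],[[0,0,0],0]]'
python3 - <<'E'
from h import *
rep(); c=viewer.read_camera("wrist"); cv2.imwrite("pics/w6.png",c["frame"][:,:,::-1]); c=viewer.read_camera("scene"); cv2.imwrite("pics/c6.png",cv2.resize(c["frame"][140:340,250:510,::-1],None,fx=3,fy=3,interpolation=2))
E
```

```text
t: 11.25
eef_pos: [0.4632, -0.1366, 0.212]
eef_rot: [179.3, -0.6, -172.7]
force: [0.1, 1.2, 0.0]
grip_width: -0.0002
t 11.25 local -0.2011 -0.0021 0.212 yaw- -270.2 [179.29  -0.62] F [0.1 1.2 0. ] j [ 57.  28. -65. 107.  28.  64.  79.] -0.00020847017003428514
```

View pics/w6.png

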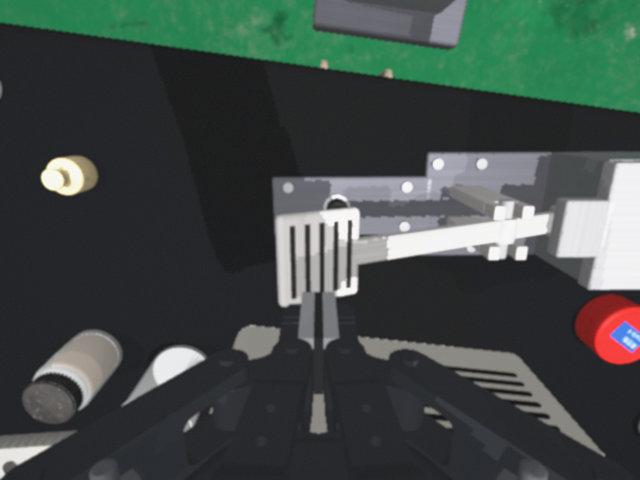

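View pics/c6.png

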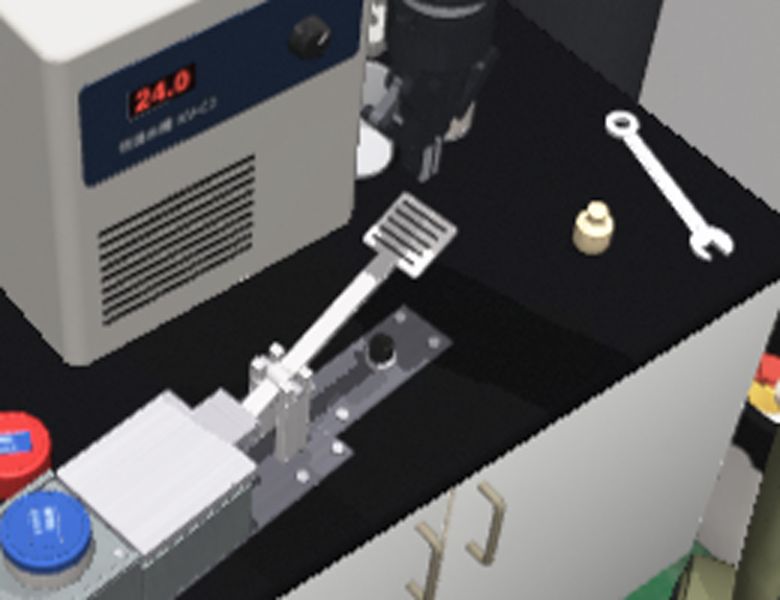

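Run:
```python
from h import *
p=np.load("p.npy"); th=p[2]; c=viewer.read_camera("wrist")
for uv in [(318,257),(277,217),(358,210),(356,292),(280,305)]:
    d=onz(c,uv,.148)[:2]-p[:2]; print((d@[np.cos(th),np.sin(th)]).round(4),(d@[-np.sin(th),np.cos(th)]).round(4))
print(proj(c,[state()["eef_pos"]]))
```

```text
-0.2 -0.0004
-0.2232 0.0238
-0.1774 0.0277
-0.1771 -0.0231
-0.2233 -0.0314
[[318.89565877 311.83664848]]
```

```bash
python3 -m creep '[[[0.001,0,0.01],0],[[0.001,0,0.015],0],[[0,0,0.012],0],[[0,0,0.006],0],[[0,0,0.003],0],[[0,0,0.003],0],[[0,0,0.003],0]]'
python3 -c "from h import *; rep()"
```

```text
t: 11.98
eef_pos: [0.459, -0.1338, 0.1568]
eef_rot: [179.4, -0.6, -172.5]
force: [-0.1, -0.4, 0.9]
grip_width: 0.0001
t 11.9833 local -0.1978 0.0018 0.1568 yaw- -269.97 [179.35  -0.58] F [-0.1 -0.4  0.9] j [ 54.  32. -62. 113.  33.  57.  74.] 0.00011907968887429999
```

```bash
python3 -m creep '[[[0,-0.0005,0.003],0],[[0,-0.0005,0.004],0],[[0,-0.0005,0.004],0],[[0,-0.0005,0.004],0],[[0,-0.0005,0.004],0],[[0,-0.0005,0.004],0],[[0,0,0.004],0],[[0,0,0.004],0]]'
python3 - <<'E'
from h import *
rep(); c=viewer.read_camera("scene"); cv2.imwrite("pics/c7.png",cv2.resize(c["frame"][140:340,250:510,::-1],None,fx=3,fy=3,interpolation=2))
E
```

```text
t: 12.65
eef_pos: [0.462, -0.1394, 0.1268]
eef_rot: [179.8, -0.3, -172.6]
force: [-1.5, -2.1, 5.1]
grip_width: 0.0001
t 12.65 local -0.2037 -0.0005 0.1268 yaw- -270.12 [179.77  -0.27] F [-1.5 -2.1  5.1] j [ 53.  34. -59. 115.  36.  53.  71.] 6.520238379276035e-05
```

View pics/c7.png

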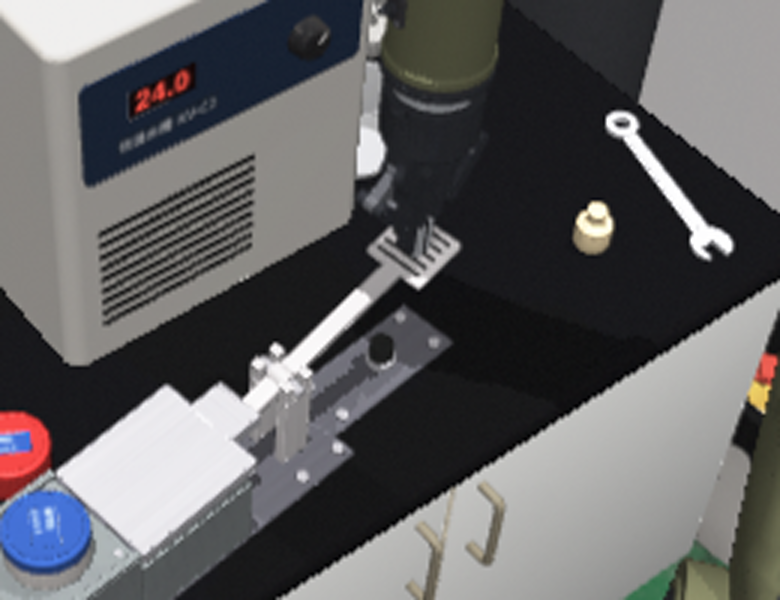

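```bash
python3 -m creep '[[[0,-0.0004,0.004],0],[[0,-0.0004,0.004],0],[[0,-0.0004,0.004],0],[[0,-0.0004,0.004],0],[[0,-0.0004,0.004],0],[[0,0,0.004],0],[[0,0,0.004],0],[[0,0,0.004],0],[[0,0,0.004],0],[[0,0,0.004],0],[[0,0.0004,0.004],0],[[0,0.0004,0.004],0]]'
python3 - <<'E'
from h import *
rep(); c=viewer.read_camera("scene"); cv2.imwrite("pics/c8.png",cv2.resize(c["frame"][140:340,250:510,::-1],None,fx=3,fy=3,interpolation=2))
E
```

```text
t: 13.7
eef_pos: [0.4636, -0.1449, 0.0804]
eef_rot: [-179.7, -0.1, -172.9]
force: [-2.2, -1.2, 5.9]
grip_width: 0.0002
t 13.7 local -0.2095 -0.0014 0.0804 yaw- -270.4 [-1.7966e+02 -1.1000e-01] F [-2.2 -1.2  5.9] j [ 50.  37. -55. 117.  42.  48.  67.] 0.00020716953432081605
```

View pics/c8.png

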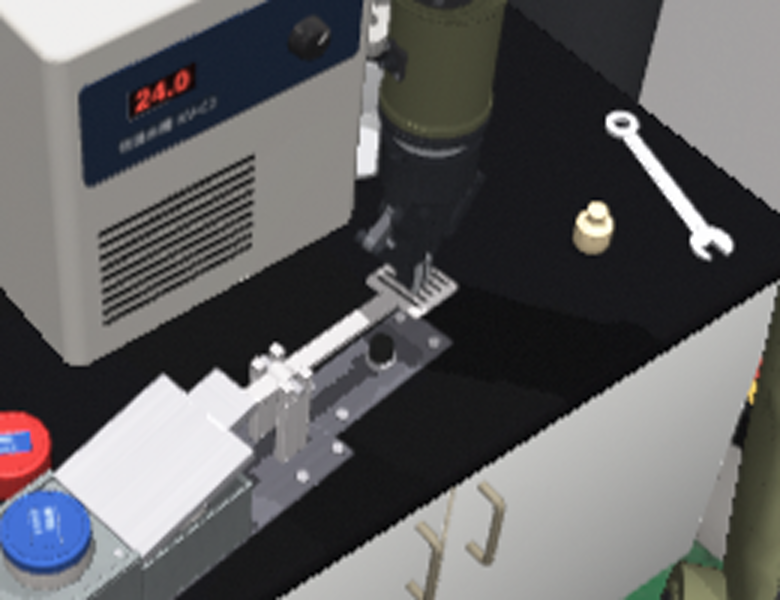

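```bash
python3 -m creep '[[[0.0002,0.0003,0.004],0],[[0.0002,0.0006,0.004],0],[[0.0002,0.0006,0.004],0],[[0.0002,0.0006,0.004],0],[[0.0002,0.0008,0.004],0],[[0.0002,0.0008,0.004],0],[[0.0002,0.0008,0.004],0],[[0.0002,0.0008,0.004],0],[[0.0002,0.0008,0.004],0]]'
python3 -c "from h import *; rep()"
```

```text
t: 14.5
eef_pos: [0.4626, -0.1387, 0.0431]
eef_rot: [-179.6, 0.1, -172.9]
force: [-0.5, 0.9, 4.1]
grip_width: 0.0001
t 14.5 local -0.2031 -0.0012 0.0431 yaw- -270.42 [-1.7962e+02  9.0000e-02] F [-0.5  0.9  4.1] j [ 46.  39. -51. 120.  47.  43.  62.] 0.0001256991435293397
```

```bash
python3 -m creep '[[[0.0002,0.0003,0.003],0],[[0.0002,0.0003,0.003],0],[[0.0002,0.0002,0.0025],0],[[0,0,0.002],0]]'
python3 -c "from h import *; rep()"
```

```text
t: 14.83
eef_pos: [0.4627, -0.1365, 0.0345]
eef_rot: [-179.5, 0.2, -172.8]
force: [-12.5, -1.7, 52.9]
grip_width: -0.0001
t 14.8333 local -0.2009 -0.0016 0.0345 yaw- -270.31 [-179.46    0.19] F [-12.5  -1.7  52.9] j [ 46.  40. -50. 121.  49.  42.  60.] -0.00012690908471243132
```

```bash
python3 -m creep '[[[0,0,-0.0003],0]]'; python3 -m creep '[[[0,0,0],0]]'
python3 -c "from h import *; rep()"
```

```text
t: 14.92
eef_pos: [0.4625, -0.1367, 0.0359]
eef_rot: [-179.3, 0.2, -172.8]
force: [-2.3, -1.9, 6.2]
grip_width: 0.0001
t: 15.0
eef_pos: [0.4625, -0.137, 0.0365]
eef_rot: [-179.2, 0.2, -172.8]
force: [-1.1, -0.5, 5.3]
grip_width: -0.0002
t 15.0 local -0.2014 -0.0013 0.0365 yaw- -270.28 [-179.22    0.19] F [-1.1 -0.5  5.3] j [ 45.  40. -50. 121.  48.  42.  60.] -0.00020045390334587186
```

```bash
python3 -m creep '[[[0,0,0.0015],0]]'; python3 -m creep '[[[0,0,0.001],0]]'
```

```text
t: 15.08
eef_pos: [0.4626, -0.1369, 0.0357]
eef_rot: [-179.2, 0.2, -172.8]
force: [-5.6, 1.5, 22.5]
grip_width: 0.0001
t: 15.17
eef_pos: [0.4627, -0.1368, 0.0356]
eef_rot: [-179.1, 0.2, -172.8]
force: [-5.4, -0.3, 23.4]
grip_width: 0.0002
```

Run:
```python
from h import *
tin("side",z=.122); tin("scene",z=.122)
c=viewer.read_camera("scene"); cv2.imwrite("pics/c9.png",cv2.resize(c["frame"][190:390,200:460,::-1],None,fx=3,fy=3,interpolation=2)); cv2.imwrite("pics/c9f.png",c["frame"][:,:,::-1])
c=viewer.read_camera("side"); cv2.imwrite("pics/s9.png",cv2.resize(c["frame"][190:390,200:460,::-1],None,fx=3,fy=3,interpolation=2))
rep()
```

```text
side [288 333  33  32 803] local 0.17404896918518376 -0.0011771627174455436
scene [250 303  30  28 647] local 0.17209486097003293 0.0015072190183887148
t 15.3667 local -0.2012 -0.0015 0.0356 yaw- -270.24 [-179.09    0.25] F [-4.5  0.4 20.7] j [ 45.  40. -50. 121.  49.  42.  60.] 0.00028157980069698697
```

View pics/c9.png

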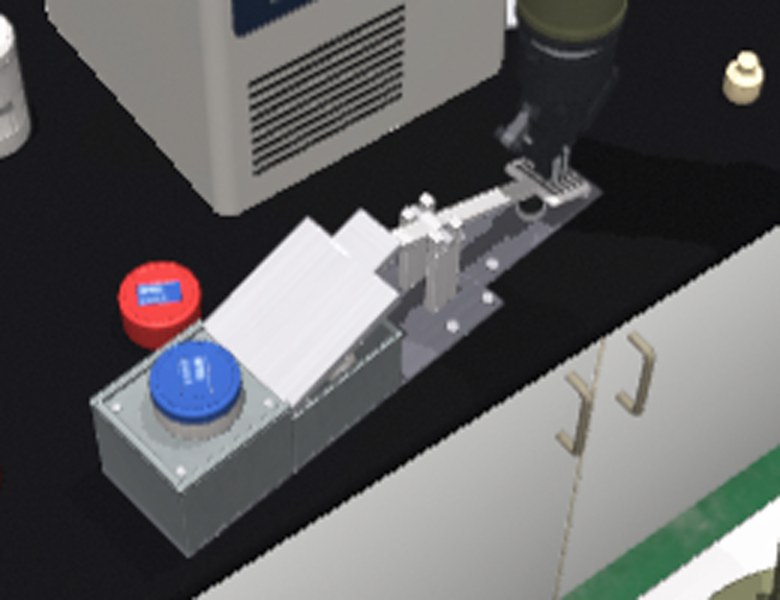

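View pics/s9.png

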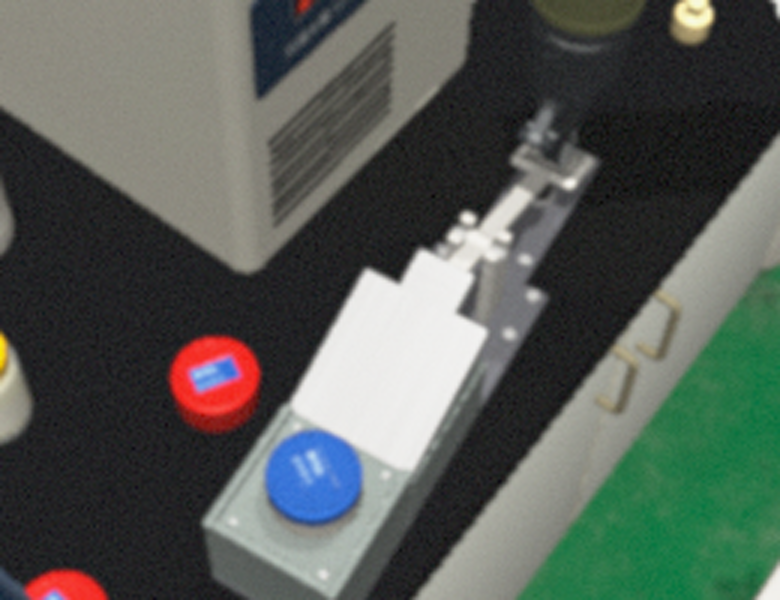

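View pics/c9f.png

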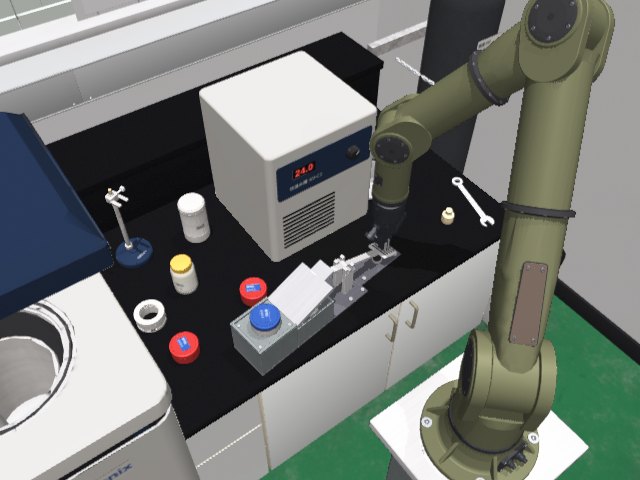

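Run:
```python
from h import *
p=np.load("p.npy"); c=viewer.read_camera("scene")
for a in (0.26,.30,.34,.38):
    X=[]
    for x,y in ((-.02,-.022),(-.02,.022),(.01,-.049),(.01,.049)):
        dx,dz=.123-x,.014; X.append((.123-dx*np.cos(a)+dz*np.sin(a),y,.076+dz*np.cos(a)+dx*np.sin(a)))
    print(a,((proj(c,W(p,X))-[200,190])*3).round().tolist())
rep();
```

```text
0.26 [[363.0, 214.0], [404.0, 248.0], [309.0, 220.0], [402.0, 298.0]]
0.3 [[361.0, 211.0], [402.0, 245.0], [307.0, 218.0], [400.0, 296.0]]
0.34 [[358.0, 208.0], [400.0, 242.0], [305.0, 216.0], [398.0, 294.0]]
0.38 [[356.0, 205.0], [398.0, 240.0], [303.0, 214.0], [396.0, 292.0]]
t 15.4167 local -0.2012 -0.0015 0.0356 yaw- -270.24 [-179.09    0.25] F [-5.7  0.4 20.8] j [ 45.  40. -50. 121.  49.  42.  60.] -8.366785922449469e-05
```

The picture shows the tongue corner at (360,208) and the plate corners at (308,217) and (399,292). These match a flap angle of about 0.33 rad. The holding force is steady at about 21 N.

```bash
python3 -c "
from h import *
workorder.close_job(); rep()"
```

```text
the job is handed in; nothing more can be done
the job is handed in; nothing more can be done
```

I pushed the grease tin onto the rear deck, then pressed the lever's paddle down to its stop. The job was handed in at about 15.4 s, with the paddle still held down and the flap raised.

- **Tin:** I pushed it with the open fingertips straddling its back, without gripping or lifting it. The two cameras put its centre at local x 0.172 and 0.174, y within ±1.5 mm. Its front edge is therefore at about 0.141, well past the deck's start at 0.1265, and it did not move while the flap rose.
- **Flap:** I pressed with the closed fingertips. The flap corners in the last picture fit an opening of about 0.33 rad, against the 0.34 expected on the stop.
- **Hold:** The fingertips hold the paddle on the stop with a steady 21 N or so, and the lever's trunnions still look seated in the fulcrum slots.
- **Surroundings:** The things standing around look unmoved in the final scene picture, judged by eye. The beaker and sample jar were partly hidden behind the chiller and arm.

Reaching the stop, the fingertip force rose briefly to about 53 N. I backed off straight away, and the paddle eased up 1–2 mm before I pressed it back onto the stop. No check failed. The cameras agreed with each other to about 3 mm. The script's own status reading after hand-in was refused, so I have no reading from after that point.

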